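# Prove the thick spring gauge to its mark

### The arm

A 7-joint arm with a two-finger parallel gripper is mounted at the origin on a cart in front of the work surface, level with it; the furniture and walls round the work are solid. World frame = base frame: x ahead of the robot, y to its left, z up, the work surface at z = 0. Lengths are in m, angles in rad, forces in N, time in s.
With the tool pointing down it reaches from about 0.4 to 0.85 m from the base axis. Payload 4.5 kg.
Tool frame: the origin (TCP) lies between the finger pads; the fingertips stand 19 mm ahead of it and the grasp point (between the pads) is the TCP (r.nose_length is the distance from the TCP to the fingertips, in m); z points along the fingers, x is the direction in which the jaws open and shut, and the axes are right-handed (so a half turn about z gives the same grasp; the last joint's range is limited). The gripper opens to 88 mm and grips with 3 to 60 N. Pads are 18 mm wide; open, the fingers measure 123 mm over their backs; the gripper's body (75 mm by 187 mm) begins 45 mm behind the grasp point.
Start: joints at [1.158, 0.689, -0.195, 1.565, 0.157, 0.902, -0.215], TCP at [0.27, -0.564, 0.227] pointing down, gripper open.
Joint ranges: [-3.01, 3.01], [-0.46, 2.08], [-1.47, 1.51], [0.13, 2.56], [-1, 4.14], [0.04, 2.09], [-2.66, 2.66]. Speed limits (rad/s): [2.57, 2.57, 3.14, 3.14, 3.14, 3.14, 3.14].

### API

Orientations are given as a unit quaternion [x, y, z, w].
In Python, from plant import get_state, vision, r gives the robot as it stands.
- The arm moves only by the tool play_rows, never from a script. Its argument "deltas" is a list that holds one entry, the list of rows, each a list of 7 numbers: the gripper command: -1 is fully open, 1 is shut, values between are in proportion, then the shift along the tool's x, y, z normalised to -1 to 1, where 1 is 300 mm, then the turn, a rotation vector about the tool's x, y, z normalised to -1 to 1, where 1 is pi rad. A call has 1 to 5 rows; each row is the pose to reach, as a shift and turn from the pose measured when the call began, along the tool's axes at that moment, turning the shorter way round; what a row does not reach only later rows make up. A row lasts 1/8 s, in which the tool goes at most 62.5 mm and 10.7 degrees, less where a joint would pass 70% of its speed; a pose out of reach is approached as far as the arm can. A call with a number of a shift or a turn outside -1 to 1 is refused whole. A call with a gripper value outside its range is refused whole. The fingers move at their own pace and stop on an object; "force" is the grip in N (left out, the last holds). Time passes only in rows, so rows that repeat a pose let the fingers close. It gives the time, the measured TCP pose, the force and the opening at its end, in the units of the state.
- get_state(): the state, without advancing time (a new reading comes with each control period).
- vision.snapshot(name): name is "side" or "top"; returns the picture (400x640x3 uint8, red, green, blue); there is no depth.
- vision.camera_model(name): a dict with "vfov" (degrees; the focal length in pixels is half the picture's height over the tangent of half this angle, whatever the lens; pixels are square), "cx", "cy" (the principal point, pixels), "world_to_cam" (4x4, takes a point from world to camera coordinates). Camera axes: x right, y up, looking along -z (the intrinsics and any distortion apply to the point x, -y, -z); pixel columns grow to the right and rows downward; lengths in m; the calibration is good to about 2 mm. A picture is of the moment at which its call begins. camera_model takes no time and is no camera call.
- r.finish_job(): hands the job in, once; it reports no verdict.
The state is a dict: "clock": time; "q": joint angles; "qd": joint speeds; "joint_torque": joint torques, N m; "tool_pos": TCP position; "eef_rot": TCP orientation; "contact_force": force on the tool from outside, world axes, zero at the start; "moment": the same for the moment, N m; "opening": opening from 0.0 (shut) to 1.0 (fully open).
Only numpy, scipy, OpenCV 4.12 (cv2) and the standard library are available. Lean on these libraries where they do the work, as an engineer would, in place of code of your own. Each camera call takes 0.05 s, during which the arm holds its last target.

### The job

Two spring pull gauges are screwed to the bench. On the one with the thick barrel, pull the grip straight out until it stands level between the two posts of its marker, hold it there for two seconds, then lead it back fully home without letting it snap, and only then let go. Leave the gauge with the thin barrel alone.

Things in the scene. Friction and masses are not known exactly. Their poses are not given: they have to be found in the camera images.
- thick_gauge_grip (a point): Centre of the thick gauge's wooden grip, 88 mm above the bench. The upright grip is 14 mm thick along its x (pinch it across this from above), 60 mm wide along y, 30 mm tall, on a steel stem that rises from a 12 mm rod lying 40 mm above the bench. It slides straight along its own -x, away from the barrel and roughly towards the robot; it never turns. z is up.
- thick_gauge: The thick gauge's fixed 370 x 100 mm plywood board, 12 mm thick, with an aluminium barrel of 44 mm diameter lying on it, top 64 mm above the bench. Origin on the bench under the barrel's axis, 50 mm behind (+x of) the grip's home; the barrel's front end is 19 mm further back. Axes parallel to the grip's.
- mark (a point): Where the grip's centre must be brought: midway between the two upright steel posts (6 mm diameter, 86 mm apart, tops 92 mm above the bench) of the thick gauge's marker, at grip height, 88 mm above the bench. The marker is fixed and straddles the grip's path squarely, 65 to 100 mm out from the grip's home; the grip passes freely between the posts.
- thick_gauge_slide (a joint): How far the thick gauge is pulled out, in m: 0 fully home (its start), 0.12 at the stop. A spring draws it home: about 2.4 N at home, rising by 1.2 N per 10 mm (14 N at 100 mm). Let go outright at the mark, it can snap back at over 0.6 m/s.
- thin_gauge_slide (a joint): How far the thin gauge (22 mm barrel, grip 40 mm wide, same build) is pulled out, in m; 0 fully home. Not to be used. It stands on its own board 0.25 to 0.45 m to the left or right of the thick one, with a like marker.

How it is judged:
By the outcome, as a careful person would: the job done as asked, in the order asked, and still so for the second after the job is handed in, with the robot touching nothing.
It also fails if it takes over 38 s, if anything falls off the work surface, if the arm or the gripper's body presses on something with over 40 N, if the wrist force passes 120 N, or if a joint passes its speed limit or range.

## Working session

There is one attempt and no reset: what is moved stays moved. The work goes in short steps, Python scripts to look and compute and a tool call to move; the robot and the scene stay as the last step left them, time stands still between calls to the robot, and variables do not carry over. Pictures are saved under pics/ and viewed, and the job is handed in when it is done.

Besides the shell and the picture viewer there is one more tool, called after ">>>" by a JSON object that holds its "fn" and its "kwargs", one argument or row to a line. play_rows: Moves the arm, as the interface text tells. Scaled input: -1 to 1 covers 300 mm each way for a shift and pi rad each way for a turn. Its arguments: {"type":"object","properties":{"deltas":{"type":"array"},"force":{"type":"number"}},"required":["deltas"]}

```bash
mkdir -p pics; ls; python3 - <<'E'
from plant import get_state, vision, r
import cv2
s=get_state();print(s['clock'],s['tool_pos'],s['eef_rot'],s['opening'])
for n in('top','side'):
    m=vision.camera_model(n);print(n,m)
    cv2.imwrite(f'pics/{n}0.png',cv2.cvtColor(vision.snapshot(n),cv2.COLOR_RGB2BGR))
E
```

```text
pics
0.0 [ 0.26972164 -0.5631009   0.22612646] [ 8.46214566e-01 -5.32841563e-01 -7.82966958e-04 -4.05763358e-04] 1.0013219589774194
top {'vfov': 42.367326418858646, 'cx': 319.0700316831963, 'cy': 203.06484000855198, 'world_to_cam': array([[ 0.01342   , -0.99990762, -0.00215921,  0.08076543],
       [ 0.98578745,  0.01286878,  0.16750375, -0.59723317],
       [-0.16746049, -0.00437642,  0.98586907, -1.19488847],
       [ 0.        ,  0.        ,  0.        ,  1.        ]])}
side {'vfov': 46.33028579887027, 'cx': 319.2013955959518, 'cy': 202.58932233861412, 'world_to_cam': array([[ 0.99243403, -0.12042909,  0.02390651, -0.59252658],
       [ 0.03141402,  0.4372931 ,  0.89877022, -0.11696655],
       [-0.11869223, -0.89121915,  0.43776772, -0.75453987],
       [ 0.        ,  0.        ,  0.        ,  1.        ]])}
```

View pics/top0.png

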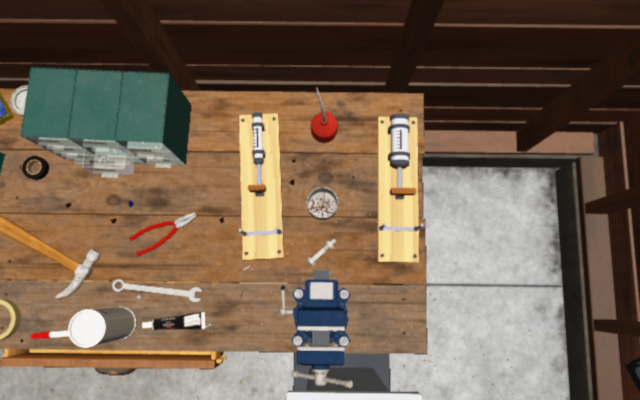

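View pics/side0.png

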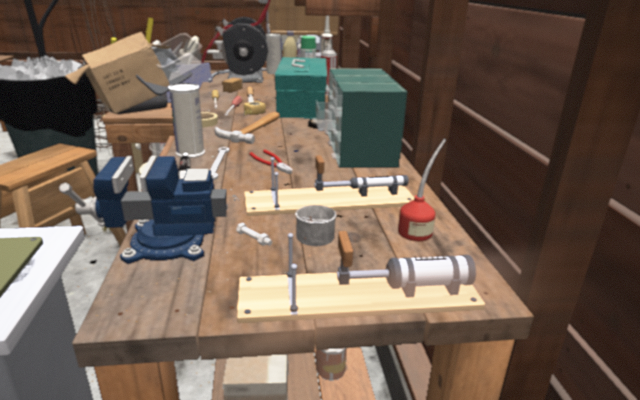

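The thick gauge is the right-hand one in the top view: grip at about (403,191), marker at about (400,229). In the side view it is the nearer one. I'll enlarge both.

```bash
python3 - <<'E'
import cv2
a=cv2.imread('pics/top0.png')[165:270,365:435]; cv2.imwrite('pics/tc.png',cv2.resize(a[:85],None,fx=7,fy=7,interpolation=cv2.INTER_CUBIC))
a=cv2.imread('pics/side0.png')[220:320,230:390]; cv2.imwrite('pics/sc.png',cv2.resize(a,None,fx=5,fy=5,interpolation=cv2.INTER_CUBIC))
E
```

```text
(no output)
```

View pics/tc.png

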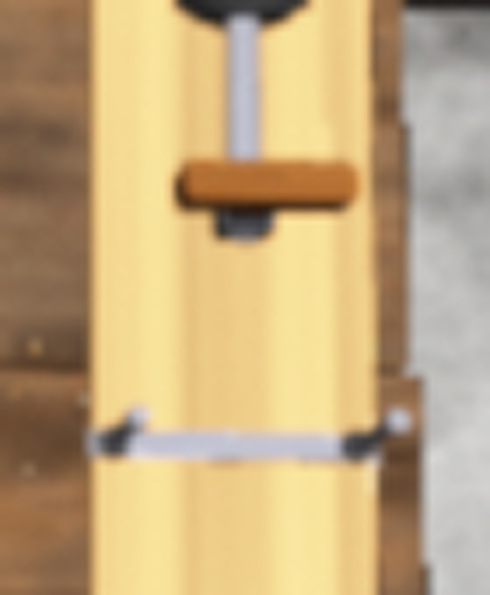

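View pics/sc.png

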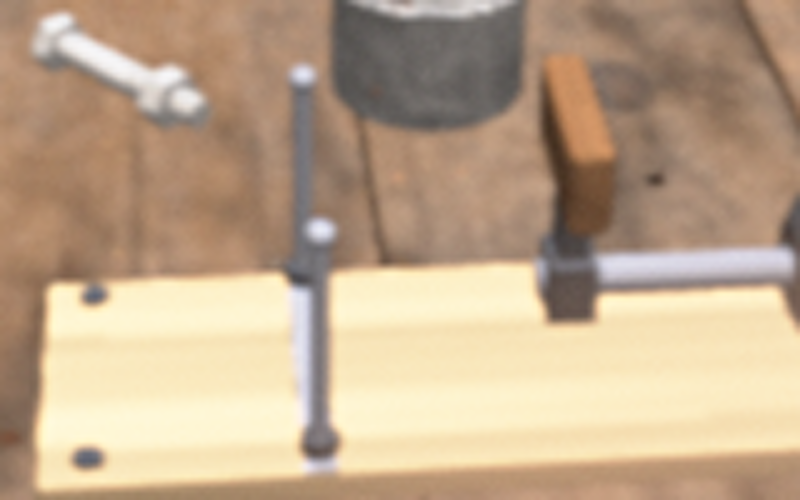

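```bash
cat > h.py <<'E'
import numpy as np
from plant import vision
def ray(n,u,v,z):
    m=vision.camera_model(n);T=m['world_to_cam'];f=200/np.tan(np.radians(m['vfov']/2))
    d=np.array([(u-m['cx'])/f,-(v-m['cy'])/f,-1]);R=T[:3,:3];c=-R.T@T[:3,3];d=R.T@d
    return c+d*(z-c[2])/d[2]
def proj(n,p):
    m=vision.camera_model(n);T=m['world_to_cam'];f=200/np.tan(np.radians(m['vfov']/2))
    q=T[:3,:3]@np.array(p)+T[:3,3];return m['cx']+f*q[0]/-q[2],m['cy']-f*q[1]/-q[2]
E
python3 - <<'E'
from h import *
np.set_printoptions(precision=4,suppress=True)
T=lambda u,v:((u+.5)/7-.5+365,(v+.5)/7-.5+165)
S=lambda u,v:((u+.5)/5-.5+230,(v+.5)/5-.5+220)
for k,p,z in [('postL',(137,413),.092),('postR',(399,419),.092),('gripBL',(180,163),.103),('gripBR',(356,163),.103),('frontL',(180,205),.103),('frontR',(356,205),.103),('brdL@r0',(92,0),.012),('brdL@r590',(92,590),.012),('brdR0',(373,0),.012),('brdR590',(380,590),.012),('rod far',(244,20),.046),('rod near',(244,155),.046),('crossbarL',(137,443),.015)]:
    print('top',k,ray('top',*T(*p),z))
for k,p,z in [('postL',(303,74),.092),('postR',(320,230),.092),('far L',(548,58),.103),('far R',(580,58),.103),('nearL',(567,160),.103),('nearR',(613,157),.103),('nearLbot',(567,232),.073),('nearRbot',(610,230),.073)]:
    print('side',k,ray('side',*S(*p),z))
E
```

```text
top postL [ 0.5429 -0.0628  0.092 ]
top postR [ 0.542  -0.1494  0.092 ]
top gripBL [ 0.6251 -0.0764  0.103 ]
top gripBR [ 0.6259 -0.1347  0.103 ]
top frontL [ 0.611  -0.0762  0.103 ]
top frontR [ 0.6117 -0.1344  0.103 ]
top brdL@r0 [ 0.703  -0.0576  0.012 ]
top brdL@r590 [ 0.4907 -0.0564  0.012 ]
top brdR0 [ 0.7043 -0.1587  0.012 ]
top brdR590 [ 0.492  -0.1572  0.012 ]
top rod far [ 0.688 -0.107  0.046]
top rod near [ 0.6398 -0.1064  0.046 ]
top crossbarL [ 0.5423 -0.0722  0.015 ]
side postL [ 0.5414 -0.0717  0.092 ]
side postR [ 0.5405 -0.1572  0.092 ]
side far L [ 0.6144 -0.087   0.103 ]
side far R [ 0.624  -0.0878  0.103 ]
side nearL [ 0.6105 -0.1447  0.103 ]
side nearR [ 0.6237 -0.1442  0.103 ]
side nearLbot [ 0.6134 -0.1358  0.073 ]
side nearRbot [ 0.626  -0.1359  0.073 ]
```

```bash
cat >> h.py <<'E'
from scipy.spatial.transform import Rotation as Ro
from plant import get_state
np.set_printoptions(precision=4,suppress=True)
def to(p,yaw=-0.35):
    s=get_state();R=Ro.from_quat(s['eef_rot'])
    a=np.radians(yaw);X=np.array([np.cos(a),np.sin(a),0]);Z=np.array([0,0,-1.]);Y=np.cross(Z,X)
    G=Ro.from_matrix(np.array([X,Y,Z]).T)
    print('t',s['clock'],'pos',s['tool_pos'],'F',s['contact_force'],'op',s['opening'])
    print('shift',R.inv().apply(np.array(p)-s['tool_pos'])/.3,'turn',(R.inv()*G).as_rotvec()/np.pi)
E
python3 -c "
from h import *
to([.444,-.335,.226],-32);to([.618,-.1058,.226])"
```

```text
t 0.1 pos [ 0.2698 -0.5631  0.2262] F [-0.4494  0.6964 -0.1618] op 1.0040314301389093
shift [-0.4348 -0.8523  0.0013] turn [-0.0001  0.0005 -0.18  ]
t 0.1 pos [ 0.2698 -0.5631  0.2262] F [-0.4494  0.6964 -0.1618] op 1.0040314301389093
shift [-0.8731 -1.7056  0.0019] turn [-0.0003  0.0005 -0.3558]
```

>>> {"fn": "play_rows", "kwargs": {
  "deltas": [
    [[-1, -0.435, -0.852, 0, 0, 0, -0.18], [-1, -0.435, -0.852, 0, 0, 0, -0.18], [-1, -0.435, -0.852, 0, 0, 0, -0.18], [-1, -0.435, -0.852, 0, 0, 0, -0.18], [-1, -0.435, -0.852, 0, 0, 0, -0.18]]
  ],
  "force": 25
}}

```text
clock: 0.72
tool_pos: [0.4458, -0.3314, 0.2263]
eef_rot: [0.962, -0.274, -0.001, -0.002]
contact_force: [0.1, -1.1, -0.7]
opening: 0.999
```

```bash
python3 -c "
from h import *
to([.618,-.1058,.20])"
```

```text
t 0.725 pos [ 0.4458 -0.3314  0.2263] F [ 0.1347 -1.0852 -0.725 ] op 0.9988179420513387
shift [ 0.0923 -0.9413  0.0898] turn [-0.001   0.0004 -0.1745]
```

>>> {"fn": "play_rows", "kwargs": {
  "deltas": [
    [[-1, 0.092, -0.94, 0.09, 0, 0, -0.174], [-1, 0.092, -0.94, 0.09, 0, 0, -0.174], [-1, 0.092, -0.94, 0.09, 0, 0, -0.174], [-1, 0.092, -0.94, 0.09, 0, 0, -0.174], [-1, 0.092, -0.94, 0.09, 0, 0, -0.174]]
  ]
}}

```text
clock: 1.35
tool_pos: [0.619, -0.1021, 0.1993]
eef_rot: [1.0, -0.002, -0.0, -0.003]
contact_force: [-0.2, -0.5, 0.9]
opening: 0.999
```

```bash
python3 - <<'E'
from h import *
import cv2
to([.618,-.1058,.09])
for n in('top','side'): cv2.imwrite(f'pics/{n}1.png',cv2.cvtColor(vision.snapshot(n),cv2.COLOR_RGB2BGR))
to([.618,-.1058,.09])
a=cv2.imread('pics/side1.png')[100:320,230:430]; cv2.imwrite('pics/sc1.png',cv2.resize(a,None,fx=2.7,fy=2.7,interpolation=cv2.INTER_CUBIC))
E
```

```text
t 1.35 pos [ 0.619  -0.1021  0.1993] F [-0.2183 -0.5035  0.8854] op 0.9994677250311433
shift [-0.0033  0.0141  0.3644] turn [-0.0017  0.0001  0.0006]
t 1.45 pos [ 0.6199 -0.0993  0.1993] F [ 0.0857 -0.8518 -0.0635] op 0.9958914222533167
shift [-0.0066  0.0246  0.3642] turn [-0.0025 -0.0003  0.002 ]
```

View pics/sc1.png

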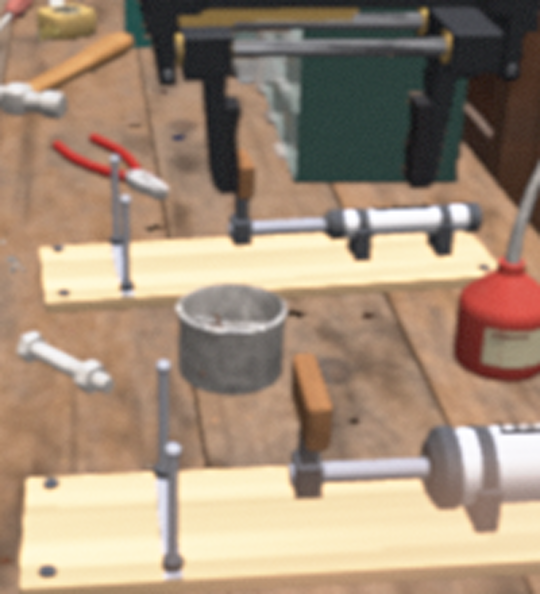

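View pics/top1.png

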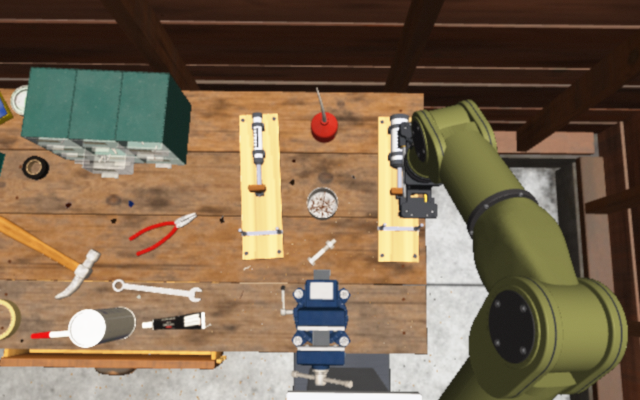

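```bash
python3 - <<'E'
from h import *
to([.618,-.1058,.09])
for y in (-.109,-.1,-.091):
  for x in (.62-.044,.62+.044,.62-.0615,.62+.0615):
    print(x,y,np.array(proj('side',[x,y,.18])))
print(proj('top',[.62,-.1,.244]),proj('top',[.62-.094,-.1,.244]))
import cv2
a=cv2.imread('pics/side1.png')[100:180,280:400]; cv2.imwrite('pics/sc2.png',cv2.resize(a,None,fx=6,fy=6,interpolation=cv2.INTER_CUBIC))
a=cv2.imread('pics/top1.png')[100:230,360:450]; cv2.imwrite('pics/tc2.png',cv2.resize(a,None,fx=4.5,fy=4.5,interpolation=cv2.INTER_CUBIC))
E
```

```text
t 1.45 pos [ 0.6199 -0.0993  0.1993] F [ 0.0857 -0.8518 -0.0635] op 0.9958914222533167
shift [-0.0066  0.0246  0.3642] turn [-0.0025 -0.0003  0.002 ]
0.576 -0.109 [316.7055 191.5775]
0.664 -0.109 [378.8399 189.787 ]
0.5585 -0.109 [304.1093 191.9405]
0.6815 -0.109 [390.9616 189.4377]
0.576 -0.1 [315.9626 188.9038]
0.664 -0.1 [377.3597 187.1768]
0.5585 -0.1 [303.5187 189.2538]
0.6815 -0.1 [389.3403 186.8398]
0.576 -0.091 [315.2376 186.2947]
0.664 -0.091 [375.9148 184.6288]
0.5585 -0.091 [302.9425 186.6323]
0.6815 -0.091 [387.7576 184.3036]
(np.float64(411.0640733412112), np.float64(176.94294273590364)) (np.float64(411.8290534422242), np.float64(222.4424056959043))
```

View pics/sc2.png

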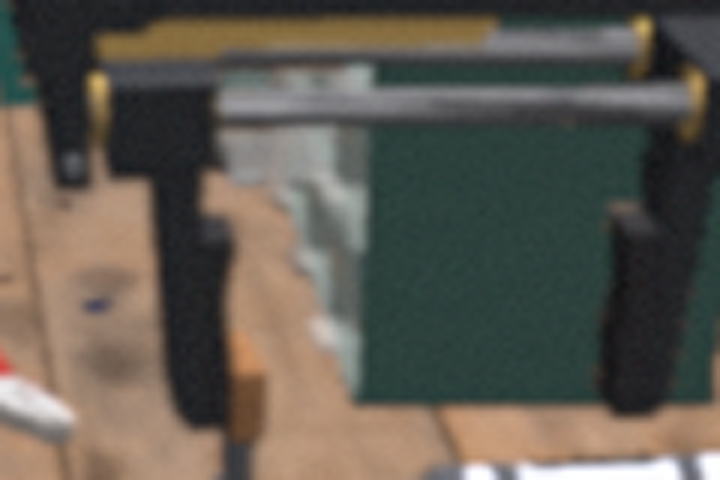

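View pics/tc2.png

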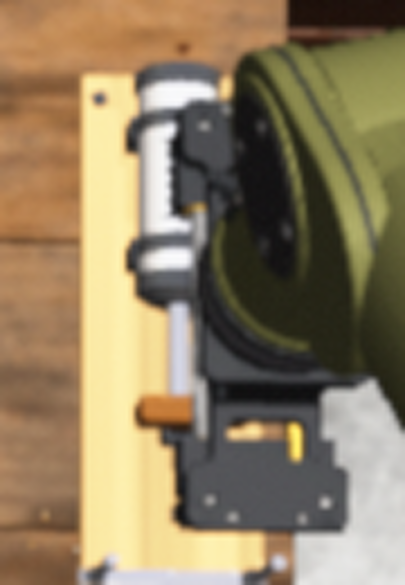

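```bash
python3 - <<'E'
from plant import r,get_state
print([a for a in dir(r) if a[0]!='_'],r.nose_length)
E
```

```text
['Unreachable', 'finish_job', 'nose_length'] 0.019
```

View pics/side1.png

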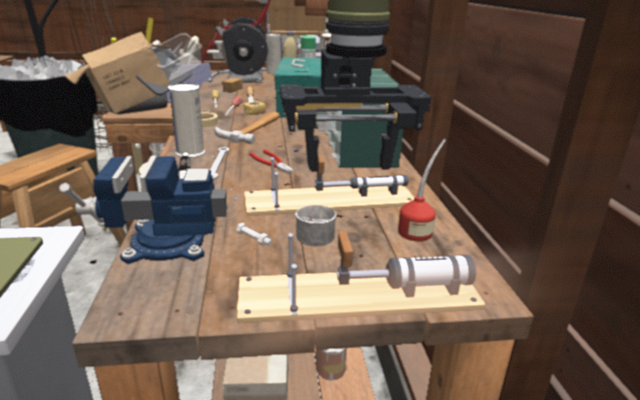

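>>> {"fn": "play_rows", "kwargs": {
  "deltas": [
    [[-1, -0.006, 0.025, 0.1, 0, 0, 0.002], [-1, -0.006, 0.025, 0.1, 0, 0, 0.002], [-1, -0.006, 0.025, 0.1, 0, 0, 0.002], [-1, -0.006, 0.025, 0.1, 0, 0, 0.002]]
  ]
}}

```text
clock: 1.95
tool_pos: [0.6186, -0.107, 0.1704]
eef_rot: [1.0, -0.003, 0.001, -0.004]
contact_force: [-0.2, 0.3, 0.8]
opening: 1.002
```

```bash
python3 - <<'E'
from h import *
import cv2
to([.618,-.1058,.09])
for n in('top','side'): cv2.imwrite(f'pics/{n}2.png',cv2.cvtColor(vision.snapshot(n),cv2.COLOR_RGB2BGR))
to([.618,-.1058,.09])
a=cv2.imread('pics/side2.png')[110:280,270:430]; cv2.imwrite('pics/sc3.png',cv2.resize(a,None,fx=3.5,fy=3.5,interpolation=cv2.INTER_CUBIC))
for x in (.618-.044,.618+.044): print(proj('side',[x,-.115,.15]))
a=cv2.imread('pics/top2.png')[100:230,360:450]; cv2.imwrite('pics/tc3.png',cv2.resize(a,None,fx=4.5,fy=4.5,interpolation=cv2.INTER_CUBIC))
E
```

```text
t 1.95 pos [ 0.6186 -0.107   0.1704] F [-0.1764  0.3026  0.8324] op 1.0022747831346321
shift [-0.0028 -0.0017  0.268 ] turn [-0.0025 -0.0009 -0.0002]
t 2.05 pos [ 0.6185 -0.1067  0.1702] F [-0.4235  0.407  -0.429 ] op 1.0036653760752794
shift [-0.0025 -0.0011  0.2674] turn [-0.0025 -0.0008 -0.0001]
(np.float64(315.3206265198855), np.float64(212.8788302946482))
(np.float64(376.7714941420402), np.float64(210.77400031646712))
```

View pics/sc3.png

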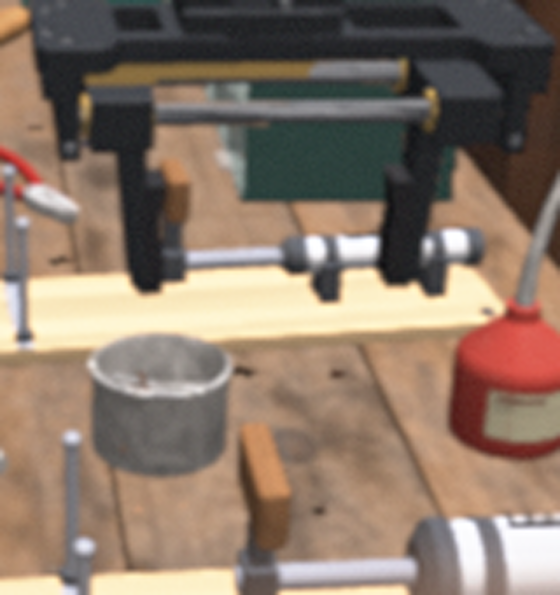

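View pics/tc3.png

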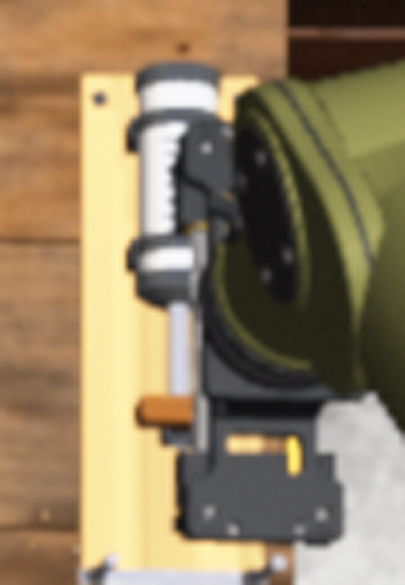

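```bash
python3 - <<'E'
from h import *
import cv2
p=ray('top',257.5,187,.103);print(p,proj('side',p))
for p,z in [((240,116),.0),((427,350),0),((318,268),0)]: print(ray('top',*p,z))
a=cv2.imread('pics/side0.png')[145:215,235:425]; cv2.imwrite('pics/sc4.png',cv2.resize(a,None,fx=4,fy=4,interpolation=cv2.INTER_CUBIC))
a=cv2.imread('pics/top0.png')[105:265,230:290]; cv2.imwrite('pics/tc4.png',cv2.resize(a,None,fx=3.7,fy=3.7,interpolation=cv2.INTER_CUBIC))
for x in(.62,):
  for y in (.15,.19,.23): print(y,proj('side',[x,y,.103]),proj('side',[x,y,0.012]))
E
```

```text
[0.6232 0.2319 0.103 ] (np.float64(319.4166310582698), np.float64(156.98179828632436))
[0.8305 0.2965 0.    ]
[ 0.2511 -0.1744  0.    ]
[0.4426 0.0893 0.    ]
0.15 (np.float64(322.86261996414913), np.float64(171.65097961464127)) (np.float64(321.64709524217534), np.float64(212.90499118206125))
0.19 (np.float64(320.3613277219295), np.float64(164.22417573552195)) (np.float64(319.2899014813916), np.float64(204.2941667559504))
0.23 (np.float64(318.0405339262551), np.float64(157.33330545918182)) (np.float64(317.09621511617894), np.float64(196.28063454189962))
```

View pics/sc4.png

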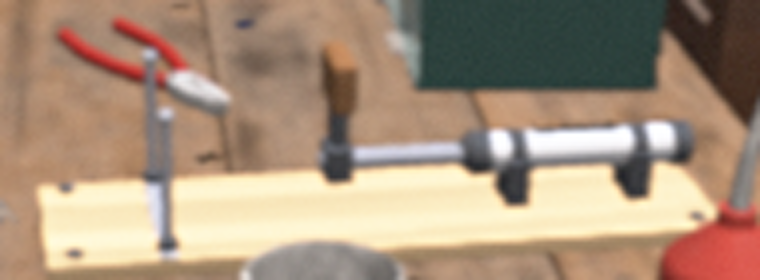

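View pics/tc4.png

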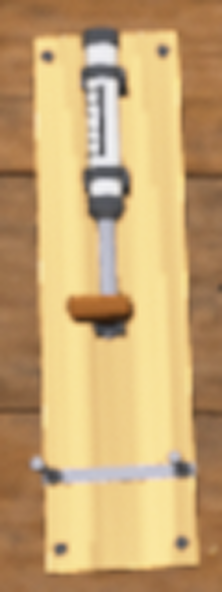

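>>> {"fn": "play_rows", "kwargs": {
  "deltas": [
    [[-1, -0.002, -0.002, 0.134, -0.002, -0.001, 0], [-1, -0.002, -0.002, 0.134, -0.002, -0.001, 0], [-1, -0.002, -0.002, 0.134, -0.002, -0.001, 0], [-1, -0.002, -0.002, 0.134, -0.002, -0.001, 0]]
  ]
}}

```text
clock: 2.55
tool_pos: [0.619, -0.1059, 0.1315]
eef_rot: [1.0, -0.003, 0.001, -0.001]
contact_force: [-0.0, 0.4, 0.5]
opening: 1.003
```

```bash
python3 - <<'E'
from h import *
import cv2
cv2.imwrite(f'pics/side3.png',cv2.cvtColor(vision.snapshot('side'),cv2.COLOR_RGB2BGR))
to([.618,-.1058,.09])
a=cv2.imread('pics/side3.png')[110:320,270:430]; cv2.imwrite('pics/sc5.png',cv2.resize(a,None,fx=2.8,fy=2.8,interpolation=cv2.INTER_CUBIC))
for x in (.618-.044,.618+.044): print(proj('side',[x,-.115,.111]))
E
```

```text
t 2.6 pos [ 0.6189 -0.1059  0.1313] F [-0.6521  0.8496  0.3725] op 0.995287208812485
shift [-0.0033 -0.0003  0.1377] turn [-0.0004 -0.0005 -0.0002]
(np.float64(314.7703701800601), np.float64(237.01324692457678))
(np.float64(374.6913974111134), np.float64(234.59150158449353))
```

View pics/sc5.png

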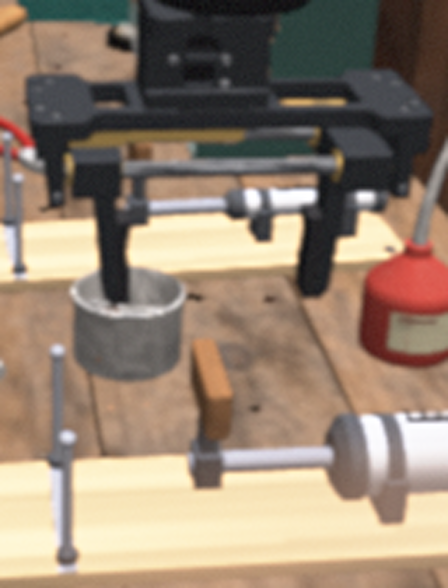

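>>> {"fn": "play_rows", "kwargs": {
  "deltas": [
    [[-1, -0.003, 0, 0.138, 0, 0, 0], [-1, -0.003, 0, 0.138, 0, 0, 0], [-1, -0.003, 0, 0.138, 0, 0, 0], [-1, -0.003, 0, 0.138, 0, 0, 0]]
  ]
}}

```text
clock: 3.1
tool_pos: [0.6192, -0.1058, 0.0915]
eef_rot: [1.0, -0.003, 0.002, -0.001]
contact_force: [-0.6, 0.8, -0.3]
opening: 1.001
```

```bash
python3 - <<'E'
from h import *
import cv2
for n in('top','side'): cv2.imwrite(f'pics/{n}4.png',cv2.cvtColor(vision.snapshot(n),cv2.COLOR_RGB2BGR))
to([.618,-.1058,.09])
a=cv2.imread('pics/side4.png')[130:320,270:430]; cv2.imwrite('pics/sc6.png',cv2.resize(a,None,fx=3.1,fy=3.1,interpolation=cv2.INTER_CUBIC))
a=cv2.imread('pics/top4.png')[100:240,360:450]; cv2.imwrite('pics/tc6.png',cv2.resize(a,None,fx=4.2,fy=4.2,interpolation=cv2.INTER_CUBIC))
E
```

```text
t 3.2 pos [ 0.6188 -0.1059  0.0911] F [-0.3643 -0.2894 -0.4419] op 0.9925163520239009
shift [-0.0027 -0.0004  0.0036] turn [-0.0004 -0.0011 -0.0002]
```

View pics/sc6.png

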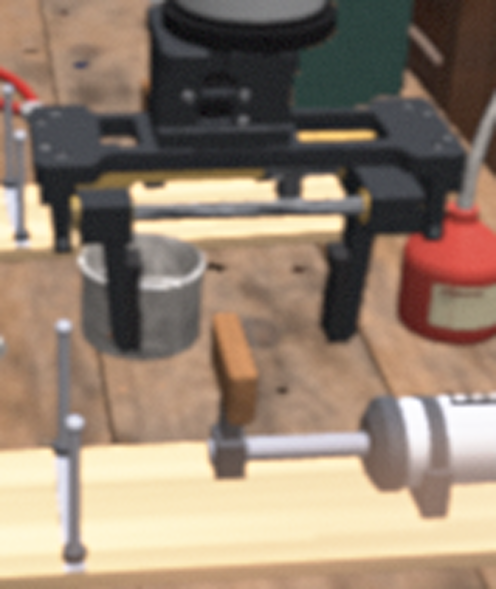

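View pics/tc6.png

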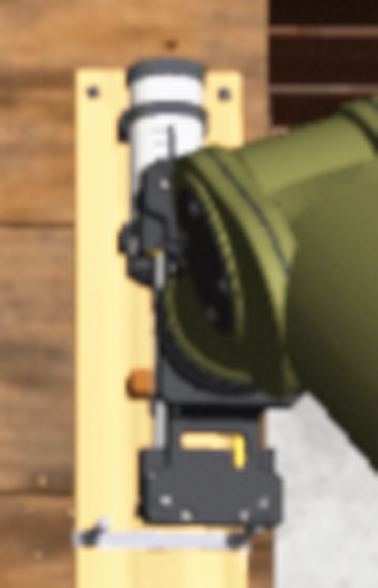

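>>> {"fn": "play_rows", "kwargs": {
  "deltas": [
    [[0, -0.002, 0, 0, 0, 0, 0], [0, -0.002, 0, 0, 0, 0, 0], [0, -0.002, 0, 0.025, 0, 0, 0], [0, -0.002, 0, 0.05, 0, 0, 0], [0, -0.002, 0, 0.05, 0, 0, 0]]
  ],
  "force": 25
}}

```text
clock: 3.82
tool_pos: [0.6175, -0.1059, 0.075]
eef_rot: [1.0, -0.003, 0.001, -0.001]
contact_force: [0.8, 0.1, -0.2]
opening: 0.505
```

```bash
python3 - <<'E'
from h import *
import cv2
for n in('side',): cv2.imwrite(f'pics/{n}5.png',cv2.cvtColor(vision.snapshot(n),cv2.COLOR_RGB2BGR))
to([.618,-.1058,.075])
a=cv2.imread('pics/side5.png')[160:310,290:400]; cv2.imwrite('pics/sc7.png',cv2.resize(a,None,fx=4,fy=4,interpolation=cv2.INTER_CUBIC))
E
```

```text
t 3.875 pos [ 0.6179 -0.1058  0.0754] F [-0.5025 -0.261   0.0119] op 0.4996474857676182
shift [ 0.0004 -0.0001  0.0015] turn [-0.0004 -0.0007 -0.0002]
```

View pics/sc7.png

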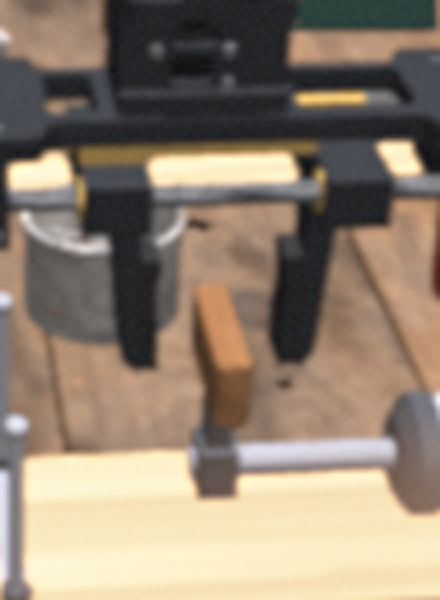

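>>> {"fn": "play_rows", "kwargs": {
  "deltas": [
    [[0, 0, 0, 0.01, 0, 0, 0], [0, 0, 0, 0.02, 0, 0, 0], [0, 0, 0, 0.02, 0, 0, 0]]
  ]
}}

```text
clock: 4.25
tool_pos: [0.6177, -0.1058, 0.0692]
eef_rot: [1.0, -0.003, 0.001, -0.001]
contact_force: [0.5, 0.2, 0.4]
opening: 0.5
```

```bash
python3 - <<'E'
from h import *
import cv2
for n in('side',): cv2.imwrite(f'pics/{n}6.png',cv2.cvtColor(vision.snapshot(n),cv2.COLOR_RGB2BGR))
to([.618,-.1058,.075])
a=cv2.imread('pics/side6.png')[200:310,290:400]; cv2.imwrite('pics/sc8.png',cv2.resize(a,None,fx=5,fy=5,interpolation=cv2.INTER_CUBIC))
for z in (.05,.08): print(proj('side',[.596,-.115,z]),proj('side',[.596,-.097,z]))
E
```

```text
t 4.3 pos [ 0.6178 -0.1058  0.0693] F [ 1.1856 -0.3275 -1.0569] op 0.5011922061055687
shift [ 0.0007 -0.0002 -0.0189] turn [-0.0004 -0.0007 -0.0002]
(np.float64(328.543622396259), np.float64(271.6744795702918)) (np.float64(326.92131240601816), np.float64(264.99689495677))
(np.float64(329.2094323432973), np.float64(254.669055273591)) (np.float64(327.5416744340841), np.float64(248.2544719614869))
```

View pics/sc8.png

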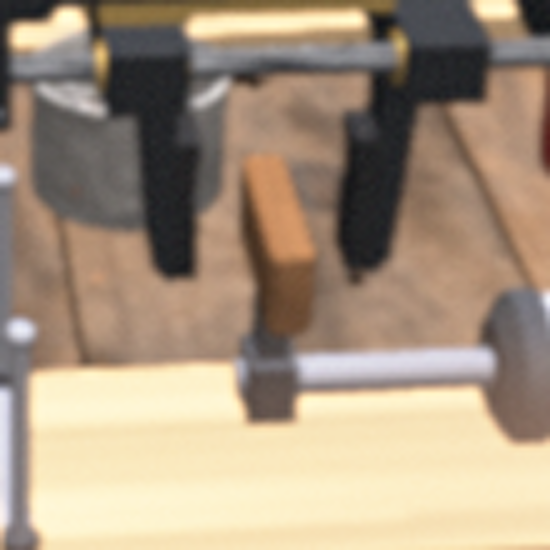

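>>> {"fn": "play_rows", "kwargs": {
  "deltas": [
    [[0, 0.005, 0, 0, 0, 0, 0], [0.4, 0.005, 0, 0, 0, 0, 0], [1, 0.005, 0, 0, 0, 0, 0], [1, 0.005, 0, 0, 0, 0, 0], [1, 0.005, 0, 0, 0, 0, 0]]
  ],
  "force": 30
}}

```text
clock: 4.92
tool_pos: [0.6198, -0.1058, 0.0694]
eef_rot: [1.0, -0.003, 0.002, -0.001]
contact_force: [1.7, 0.5, -0.9]
opening: 0.159
```

```bash
python3 - <<'E'
from h import *
import cv2
for n in('side','top'): cv2.imwrite(f'pics/{n}7.png',cv2.cvtColor(vision.snapshot(n),cv2.COLOR_RGB2BGR))
to([.618,-.1058,.075])
a=cv2.imread('pics/side7.png')[200:310,290:400]; cv2.imwrite('pics/sc9.png',cv2.resize(a,None,fx=5,fy=5,interpolation=cv2.INTER_CUBIC))
E
```

```text
t 5.025 pos [ 0.6198 -0.1058  0.0694] F [ 2.1107  0.3852 -1.7629] op 0.15754089377083977
shift [-0.0061 -0.0001 -0.0187] turn [-0.0005 -0.001  -0.0002]
```

View pics/sc9.png

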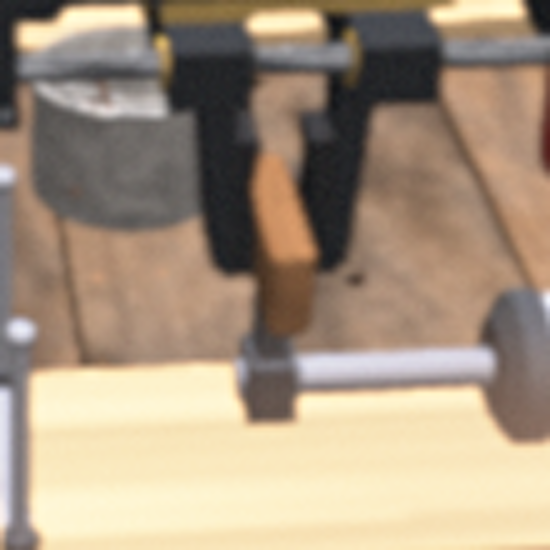

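```bash
python3 - <<'E'
from h import *
to([.6198-.0765,-.1053,.0694])
E
```

```text
t 5.025 pos [ 0.6198 -0.1058  0.0694] F [ 2.1107  0.3852 -1.7629] op 0.15754089377083977
shift [-0.2552 -0.0001 -0.0009] turn [-0.0005 -0.001  -0.0002]
```

>>> {"fn": "play_rows", "kwargs": {
  "deltas": [
    [[1, -0.01, 0, 0, 0, 0, 0], [1, -0.025, 0, 0, 0, 0, 0], [1, -0.045, 0, 0, 0, 0, 0], [1, -0.065, 0, 0, 0, 0, 0], [1, -0.085, 0, 0, 0, 0, 0]]
  ],
  "force": 35
}}

```text
clock: 5.65
tool_pos: [0.5947, -0.1057, 0.0694]
eef_rot: [1.0, -0.003, 0.002, -0.001]
contact_force: [5.9, -0.8, -4.6]
opening: 0.155
```

```bash
python3 - <<'E'
from h import *
to([.6198-.0765,-.1053,.0694])
E
```

```text
t 5.65 pos [ 0.5947 -0.1057  0.0694] F [ 5.9491 -0.8145 -4.6232] op 0.15452998140565474
shift [-0.1712 -0.0001 -0.0008] turn [-0.0005 -0.0015 -0.0002]
```

>>> {"fn": "play_rows", "kwargs": {
  "deltas": [
    [[1, -0.02, 0, 0, 0, 0, 0], [1, -0.04, 0, 0, 0, 0, 0], [1, -0.06, 0, 0, 0, 0, 0], [1, -0.08, 0, 0, 0, 0, 0], [1, -0.1, 0, 0, 0, 0, 0]]
  ]
}}

```text
clock: 6.28
tool_pos: [0.5666, -0.1054, 0.0694]
eef_rot: [1.0, -0.003, 0.005, -0.001]
contact_force: [8.5, -0.3, -8.5]
opening: 0.154
```

```bash
python3 - <<'E'
from h import *
to([.6198-.0765,-.1053,.0694])
E
```

```text
t 6.275 pos [ 0.5666 -0.1054  0.0694] F [ 8.4792 -0.3358 -8.5463] op 0.15424909820745913
shift [-0.0776  0.     -0.0008] turn [-0.0007 -0.0029 -0.0002]
```

>>> {"fn": "play_rows", "kwargs": {
  "deltas": [
    [[1, -0.02, 0, 0, 0, 0, 0], [1, -0.04, 0, 0, 0, 0, 0], [1, -0.06, 0, 0, 0, 0, 0], [1, -0.073, 0, 0, 0, 0, 0], [1, -0.075, 0, 0, 0, 0, 0]]
  ]
}}

```text
clock: 6.9
tool_pos: [0.5471, -0.1053, 0.0694]
eef_rot: [1.0, -0.003, 0.008, -0.001]
contact_force: [12.6, -0.8, -11.0]
opening: 0.157
```

```bash
python3 - <<'E'
from h import *
import cv2
to([.6198-.0765,-.1053,.0694])
for n in('side','top'): cv2.imwrite(f'pics/{n}8.png',cv2.cvtColor(vision.snapshot(n),cv2.COLOR_RGB2BGR))
to([.6198-.0765,-.1053,.0694])
a=cv2.imread('pics/side8.png')[200:310,240:370]; cv2.imwrite('pics/sc10.png',cv2.resize(a,None,fx=5,fy=5,interpolation=cv2.INTER_CUBIC))
a=cv2.imread('pics/top8.png')[165:250,365:435]; cv2.imwrite('pics/tc10.png',cv2.resize(a,None,fx=7,fy=7,interpolation=cv2.INTER_CUBIC))
E
```

```text
t 6.9 pos [ 0.5471 -0.1053  0.0694] F [ 12.5654  -0.7502 -10.9623] op 0.15656983303100233
shift [-0.0128  0.0001 -0.0002] turn [-0.0009 -0.0049 -0.0002]
t 7.0 pos [ 0.5472 -0.1053  0.0694] F [ 10.9129  -1.3685 -10.3581] op 0.15516422630005905
shift [-0.0132  0.0001 -0.0003] turn [-0.0009 -0.0049 -0.0003]
```

View pics/sc10.png

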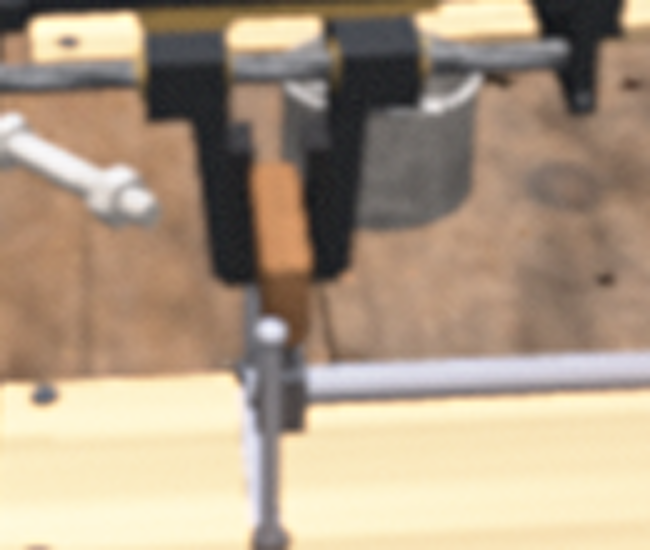

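View pics/tc10.png

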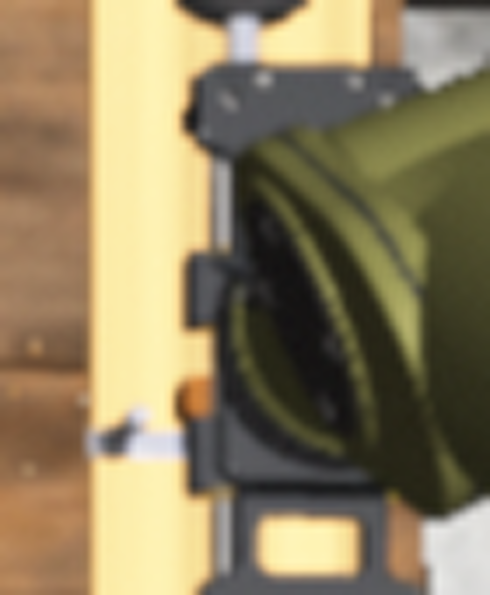

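```bash
python3 - <<'E'
from h import *
T=lambda u,v:((u+.5)/7-.5+365,(v+.5)/7-.5+165)
S=lambda u,v:((u+.5)/5-.5+240,(v+.5)/5-.5+200)
for v in (184,377,397,418): print('top',v,ray('top',*T(195,v),.103))
for k,p,z in [('postR',(270,330),.092),('nearL',(260,272),.103),('nearR',(310,270),.103),('farL',(252,166),.103),('farR',(297,166),.103)]: print(k,ray('side',*S(*p),z))
import cv2
a=cv2.imread('pics/side8.png')[225:280,280:315]; cv2.imwrite('pics/sc11.png',cv2.resize(a,None,fx=10,fy=10,interpolation=cv2.INTER_CUBIC))
a=cv2.imread('pics/top8.png')[210:235,378:400];a=cv2.resize(a,None,fx=20,fy=20,interpolation=cv2.INTER_CUBIC); cv2.imwrite('pics/tc11.png',a)
a=cv2.imread('pics/top0.png')[180:205,385:407];a=cv2.resize(a,None,fx=20,fy=20,interpolation=cv2.INTER_CUBIC); cv2.imwrite('pics/tc12.png',a)
E
```

```text
top 184 [ 0.6181 -0.0813  0.103 ]
top 377 [ 0.5536 -0.0806  0.103 ]
top 397 [ 0.547  -0.0805  0.103 ]
top 418 [ 0.54   -0.0804  0.103 ]
postR [ 0.5405 -0.1572  0.092 ]
nearL [ 0.5386 -0.1449  0.103 ]
nearR [ 0.5525 -0.1451  0.103 ]
farL [ 0.5403 -0.086   0.103 ]
farR [ 0.5536 -0.0871  0.103 ]
```

View pics/sc11.png

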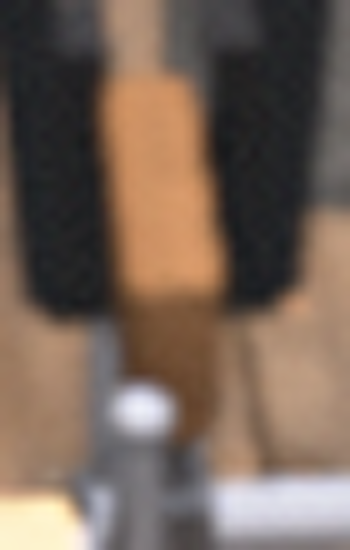

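View pics/tc11.png

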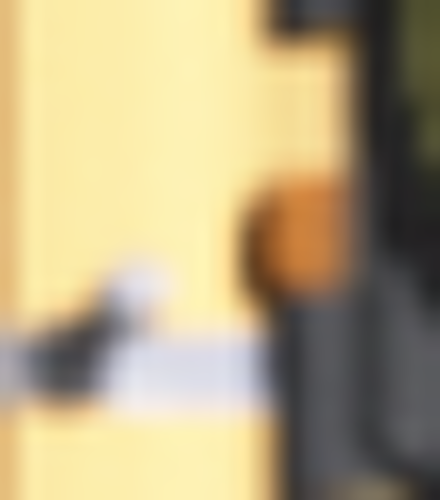

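View pics/tc12.png

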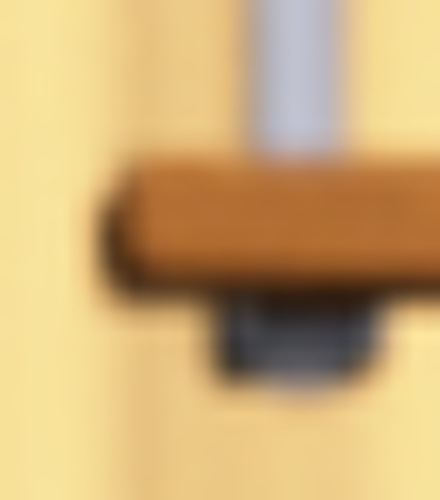

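>>> {"fn": "play_rows", "kwargs": {
  "deltas": [
    [[1, -0.014, 0, 0, 0, -0.002, 0], [1, -0.02, 0, 0, 0, -0.004, 0], [1, -0.024, 0, 0, 0, -0.004, 0], [1, -0.024, 0, 0, 0, -0.004, 0]]
  ]
}}

```text
clock: 7.5
tool_pos: [0.5437, -0.1052, 0.0694]
eef_rot: [1.0, -0.004, 0.005, -0.002]
contact_force: [11.7, -1.0, -11.8]
opening: 0.152
```

```bash
python3 - <<'E'
from h import *
import cv2
for n in('side','top'): cv2.imwrite(f'pics/{n}9.png',cv2.cvtColor(vision.snapshot(n),cv2.COLOR_RGB2BGR))
to([.5431,-.1053,.0694])
a=cv2.imread('pics/side9.png')[225:280,280:315]; b=cv2.resize(a,None,fx=10,fy=10,interpolation=cv2.INTER_CUBIC)
a=cv2.imread('pics/top9.png')[210:235,378:400];a=cv2.resize(a,None,fx=20,fy=20,interpolation=cv2.INTER_CUBIC)
b=cv2.copyMakeBorder(b,0,0,0,0,0);a=cv2.copyMakeBorder(a,0,50,0,0,cv2.BORDER_CONSTANT); cv2.imwrite('pics/c12.png',np.hstack([b,a]))
E
```

```text
t 7.6 pos [ 0.5437 -0.1052  0.0694] F [ 11.4586  -1.4009 -11.6027] op 0.15487349938340914
shift [-0.0021  0.0003  0.    ] turn [-0.0012 -0.0032 -0.0003]
```

View pics/c12.png

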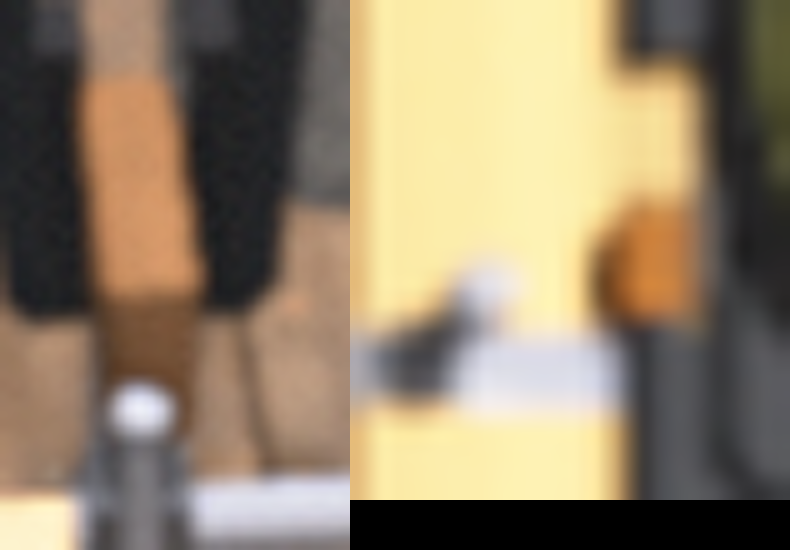

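```bash
python3 - <<'E'
from h import *
S=lambda u,v:((u+.5)/10-.5+280,(v+.5)/10-.5+225)
for k,p,z in [('postR',(141,410),.092),('nearL',(97,298),.103),('nearR',(204,298),.103),('farL',(82,80),.103),('farR',(178,80),.103),('botL',(107,420),.073),('botR',(190,435),.073)]: print(k,ray('side',*S(*p),z))
T=lambda u,v:((u-350+.5)/20-.5+378,(v+.5)/20-.5+210)
for k,p,z in [('post',(487,285),.092),('g',(650,203),.103),('g',(650,328),.103)]: print(k,ray('top',*T(*p),z))
E
```

```text
postR [ 0.5406 -0.1571  0.092 ]
nearL [ 0.5354 -0.1456  0.103 ]
nearR [ 0.55   -0.1468  0.103 ]
farL [ 0.537 -0.085  0.103]
farR [ 0.5512 -0.0861  0.103 ]
botL [ 0.5376 -0.1308  0.073 ]
botR [ 0.5491 -0.1356  0.073 ]
post [ 0.5424 -0.0633  0.092 ]
g [ 0.5507 -0.0808  0.103 ]
g [ 0.5362 -0.0806  0.103 ]
```

>>> {"fn": "play_rows", "kwargs": {
  "deltas": [
    [[1, -0.015, 0, 0, 0, -0.004, 0], [1, -0.015, 0, 0, 0, -0.004, 0], [1, -0.015, 0, 0, 0, -0.004, 0], [1, -0.015, 0, 0, 0, -0.004, 0], [1, -0.015, 0, 0, 0, -0.004, 0]]
  ]
}}

```text
clock: 8.22
tool_pos: [0.5432, -0.1052, 0.0694]
eef_rot: [1.0, -0.004, 0.003, -0.002]
contact_force: [11.4, -1.9, -13.7]
opening: 0.156
```

>>> {"fn": "play_rows", "kwargs": {
  "deltas": [
    [[1, -0.012, 0, 0, 0, -0.004, 0], [1, -0.012, 0, 0, 0, -0.004, 0], [1, -0.012, 0, 0, 0, -0.004, 0], [1, -0.012, 0, 0, 0, -0.004, 0], [1, -0.012, 0, 0, 0, -0.004, 0]]
  ]
}}

```text
clock: 8.85
tool_pos: [0.5438, -0.1052, 0.0694]
eef_rot: [1.0, -0.004, 0.0, -0.003]
contact_force: [12.0, -1.1, -12.4]
opening: 0.161
```

```bash
python3 - <<'E'
from h import *
import cv2
for n in('side','top'): cv2.imwrite(f'pics/{n}a.png',cv2.cvtColor(vision.snapshot(n),cv2.COLOR_RGB2BGR))
to([.5431,-.1053,.0694])
a=cv2.imread('pics/sidea.png')[225:280,280:315]; b=cv2.resize(a,None,fx=10,fy=10,interpolation=cv2.INTER_CUBIC)
a=cv2.imread('pics/topa.png')[210:235,378:400];a=cv2.resize(a,None,fx=20,fy=20,interpolation=cv2.INTER_CUBIC)
a=cv2.copyMakeBorder(a,0,50,0,0,cv2.BORDER_CONSTANT); cv2.imwrite('pics/c13.png',np.hstack([b,a]))
E
```

```text
t 8.95 pos [ 0.5438 -0.1052  0.0694] F [ 11.586   -0.7819 -12.9088] op 0.15511096784244754
shift [-0.0022  0.0004  0.0001] turn [-0.0019 -0.0002 -0.0003]
```

View pics/c13.png

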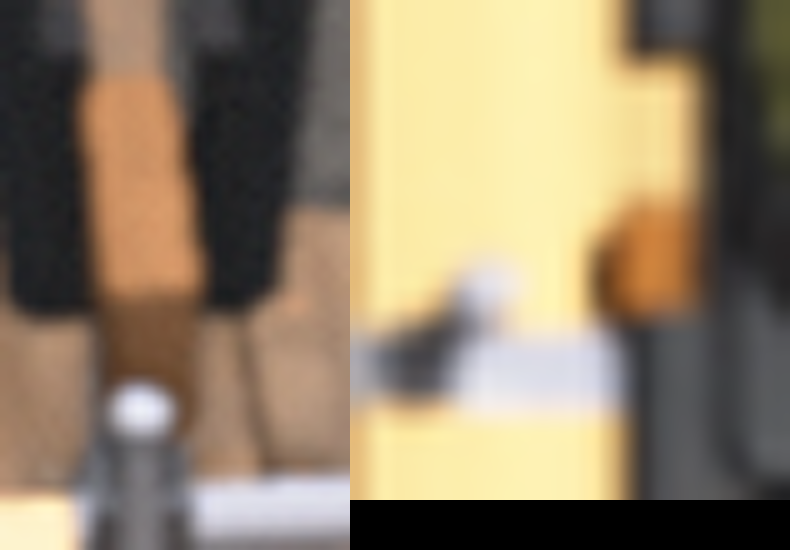

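>>> {"fn": "play_rows", "kwargs": {
  "deltas": [
    [[1, -0.018, 0, 0, 0, -0.002, 0], [1, -0.018, 0, 0, 0, -0.002, 0], [1, -0.018, 0, 0, 0, -0.002, 0], [1, -0.018, 0, 0, 0, -0.002, 0], [1, -0.018, 0, 0, 0, -0.002, 0]]
  ]
}}

```text
clock: 9.57
tool_pos: [0.5424, -0.1051, 0.0694]
eef_rot: [1.0, -0.004, 0.001, -0.003]
contact_force: [11.5, -0.5, -13.0]
opening: 0.157
```

>>> {"fn": "play_rows", "kwargs": {
  "deltas": [
    [[1, -0.014, 0, 0, 0, -0.002, 0], [1, -0.014, 0, 0, 0, -0.002, 0], [1, -0.014, 0, 0, 0, -0.002, 0], [1, -0.014, 0, 0, 0, -0.002, 0], [1, -0.014, 0, 0, 0, -0.002, 0]]
  ]
}}

```text
clock: 10.2
tool_pos: [0.5422, -0.1051, 0.0694]
eef_rot: [1.0, -0.004, 0.002, -0.004]
contact_force: [11.1, -1.2, -12.9]
opening: 0.159
```

```bash
python3 - <<'E'
from h import *
import cv2
for n in('side','top'): cv2.imwrite(f'pics/{n}b.png',cv2.cvtColor(vision.snapshot(n),cv2.COLOR_RGB2BGR))
to([.5431,-.1053,.0694])
a=cv2.imread('pics/sideb.png')[225:280,280:315]; b=cv2.resize(a,None,fx=10,fy=10,interpolation=cv2.INTER_CUBIC)
a=cv2.imread('pics/topb.png')[210:235,378:400];a=cv2.resize(a,None,fx=20,fy=20,interpolation=cv2.INTER_CUBIC)
a=cv2.copyMakeBorder(a,0,50,0,0,cv2.BORDER_CONSTANT); cv2.imwrite('pics/c14.png',np.hstack([b,a]))
E
```

```text
t 10.3 pos [ 0.5422 -0.1051  0.0694] F [ 12.3052  -1.2315 -12.7488] op 0.15454797053049193
shift [0.003  0.0005 0.0001] turn [-0.0025 -0.0012 -0.0003]
```

View pics/c14.png

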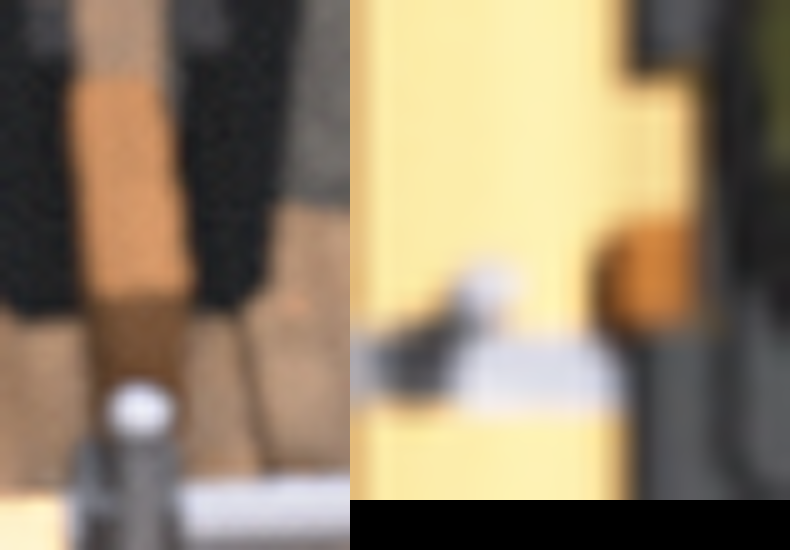

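The grip is level with the posts in both views, so I'll hold it there.

>>> {"fn": "play_rows", "kwargs": {
  "deltas": [
    [[1, -0.013, 0, 0, 0, -0.002, 0], [1, -0.013, 0, 0, 0, -0.002, 0], [1, -0.013, 0, 0, 0, -0.002, 0], [1, -0.013, 0, 0, 0, -0.002, 0], [1, -0.013, 0, 0, 0, -0.002, 0]]
  ]
}}

```text
clock: 10.92
tool_pos: [0.5423, -0.1051, 0.0694]
eef_rot: [1.0, -0.004, 0.003, -0.004]
contact_force: [12.2, -0.2, -13.2]
opening: 0.154
```

>>> {"fn": "play_rows", "kwargs": {
  "deltas": [
    [[1, -0.013, 0, 0, 0, -0.002, 0], [1, -0.013, 0, 0, 0, -0.002, 0], [1, -0.013, 0, 0, 0, -0.002, 0], [1, -0.013, 0, 0, 0, -0.002, 0], [1, -0.013, 0, 0, 0, -0.002, 0]]
  ]
}}

```text
clock: 11.55
tool_pos: [0.5423, -0.1051, 0.0694]
eef_rot: [1.0, -0.004, 0.003, -0.005]
contact_force: [11.6, -0.6, -13.4]
opening: 0.155
```

>>> {"fn": "play_rows", "kwargs": {
  "deltas": [
    [[1, -0.013, 0, 0, 0, -0.002, 0], [1, -0.013, 0, 0, 0, -0.002, 0], [1, -0.013, 0, 0, 0, -0.002, 0], [1, -0.013, 0, 0, 0, -0.002, 0], [1, -0.013, 0, 0, 0, -0.002, 0]]
  ]
}}

```text
clock: 12.18
tool_pos: [0.5422, -0.1051, 0.0694]
eef_rot: [1.0, -0.004, 0.004, -0.005]
contact_force: [11.5, -0.3, -13.3]
opening: 0.159
```

>>> {"fn": "play_rows", "kwargs": {
  "deltas": [
    [[1, -0.013, 0, 0, 0, -0.002, 0], [1, -0.013, 0, 0, 0, -0.002, 0], [1, -0.013, 0, 0, 0, -0.002, 0], [1, -0.013, 0, 0, 0, -0.002, 0], [1, -0.013, 0, 0, 0, -0.002, 0]]
  ]
}}

```text
clock: 12.8
tool_pos: [0.5422, -0.1051, 0.0694]
eef_rot: [1.0, -0.004, 0.004, -0.006]
contact_force: [12.2, -1.5, -13.1]
opening: 0.156
```

>>> {"fn": "play_rows", "kwargs": {
  "deltas": [
    [[1, -0.005, 0, 0, 0, -0.001, 0], [1, 0.01, 0, 0, 0, -0.001, 0], [1, 0.025, 0, 0, 0, -0.001, 0], [1, 0.04, 0, 0, 0, -0.001, 0], [1, 0.055, 0, 0, 0, -0.001, 0]]
  ]
}}

```text
clock: 13.42
tool_pos: [0.5611, -0.1052, 0.0694]
eef_rot: [1.0, -0.003, 0.005, -0.006]
contact_force: [10.5, -0.7, -11.1]
opening: 0.16
```

>>> {"fn": "play_rows", "kwargs": {
  "deltas": [
    [[1, 0.012, 0, 0, 0, 0, 0], [1, 0.028, 0, 0, 0, 0, 0], [1, 0.044, 0, 0, 0, 0, 0], [1, 0.06, 0, 0, 0, 0, 0], [1, 0.076, 0, 0, 0, 0, 0]]
  ]
}}

```text
clock: 14.05
tool_pos: [0.5846, -0.1054, 0.0694]
eef_rot: [1.0, -0.003, 0.006, -0.006]
contact_force: [6.0, -0.2, -7.6]
opening: 0.157
```

```bash
python3 - <<'E'
from h import *
to([.6198,-.1058,.0694])
E
```

```text
t 14.05 pos [ 0.5846 -0.1054  0.0694] F [ 5.95   -0.1536 -7.6109] op 0.1568099216706864
shift [0.1174 0.0006 0.0013] turn [-0.0038 -0.0036 -0.0002]
```

>>> {"fn": "play_rows", "kwargs": {
  "deltas": [
    [[1, 0.014, 0, 0, 0, 0, 0], [1, 0.03, 0, 0, 0, 0, 0], [1, 0.046, 0, 0, 0, 0, 0], [1, 0.06, 0, 0, 0, 0, 0], [1, 0.075, 0, 0, 0, 0, 0]]
  ]
}}

```text
clock: 14.68
tool_pos: [0.6066, -0.1055, 0.0694]
eef_rot: [1.0, -0.003, 0.005, -0.006]
contact_force: [3.3, -0.1, -5.8]
opening: 0.157
```

```bash
python3 - <<'E'
from h import *
to([.6198,-.1058,.0694])
E
```

```text
t 14.675 pos [ 0.6066 -0.1055  0.0694] F [ 3.3221 -0.0735 -5.8144] op 0.15708683970431359
shift [0.044  0.0006 0.0005] turn [-0.0038 -0.0032 -0.0002]
```

>>> {"fn": "play_rows", "kwargs": {
  "deltas": [
    [[1, 0.01, 0, 0, 0, -0.001, 0], [1, 0.02, 0, 0, 0, -0.002, 0], [1, 0.03, 0, 0, 0, -0.003, 0], [1, 0.038, 0, 0, 0, -0.003, 0], [1, 0.043, 0, 0, 0, -0.003, 0]]
  ]
}}

```text
clock: 15.3
tool_pos: [0.6194, -0.1056, 0.0694]
eef_rot: [1.0, -0.003, 0.0, -0.006]
contact_force: [2.6, 0.4, -5.0]
opening: 0.153
```

>>> {"fn": "play_rows", "kwargs": {
  "deltas": [
    [[1, 0.003, 0, 0, 0, 0, 0], [1, 0.006, 0, 0, 0, 0, 0], [1, 0.01, 0, 0, 0, 0, 0], [1, 0.01, 0, 0, 0, 0, 0]]
  ]
}}

```text
clock: 15.8
tool_pos: [0.6198, -0.1057, 0.0694]
eef_rot: [1.0, -0.003, -0.003, -0.006]
contact_force: [-6.2, -0.1, 3.0]
opening: 0.153
```

```bash
python3 - <<'E'
from h import *
import cv2
for n in('side','top'): cv2.imwrite(f'pics/{n}c.png',cv2.cvtColor(vision.snapshot(n),cv2.COLOR_RGB2BGR))
to([.6198,-.1058,.0694])
a=cv2.imread('pics/sidec.png')[200:310,290:400]; cv2.imwrite('pics/sc15.png',cv2.resize(a,None,fx=5,fy=5,interpolation=cv2.INTER_CUBIC))
E
```

```text
t 15.9 pos [ 0.6198 -0.1057  0.0694] F [-5.49    0.7011  2.3476] op 0.15528823177245957
shift [-0.      0.0005  0.    ] turn [-0.0036  0.0016 -0.0001]
```

View pics/sc15.png

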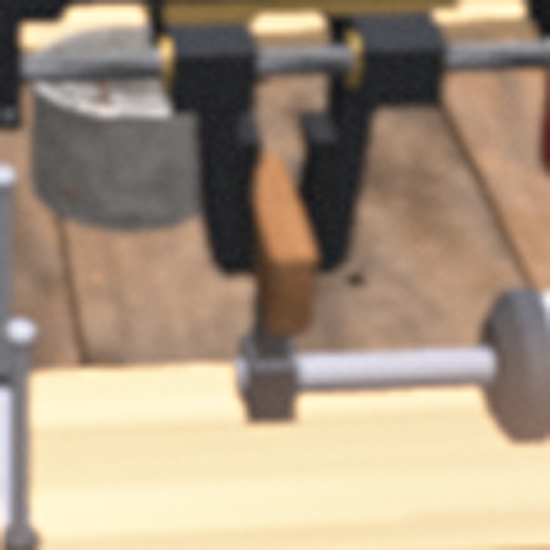

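It is fully home: the pose and picture match the start, and the axial force has flipped against the stop. I'll release and rise straight up.

>>> {"fn": "play_rows", "kwargs": {
  "deltas": [
    [[1, 0, 0, 0, 0, 0, 0], [0.5, 0, 0, 0, 0, 0, 0], [0, 0, 0, 0, 0, 0, 0], [0, 0, 0, 0, 0, 0, 0], [0, 0, 0, 0, 0, 0, 0]]
  ]
}}

```text
clock: 16.52
tool_pos: [0.6199, -0.1057, 0.0695]
eef_rot: [1.0, -0.003, -0.002, -0.006]
contact_force: [-0.5, -0.6, -0.3]
opening: 0.499
```

>>> {"fn": "play_rows", "kwargs": {
  "deltas": [
    [[0, 0, 0, -0.05, 0, 0, 0], [0, 0, 0, -0.15, 0, 0, 0], [0, 0, 0, -0.3, 0, 0, 0], [0, 0, 0, -0.4, 0, 0, 0], [0, 0, 0, -0.4, 0, 0, 0]]
  ]
}}

```text
clock: 17.15
tool_pos: [0.6226, -0.107, 0.1931]
eef_rot: [1.0, -0.003, 0.001, -0.006]
contact_force: [0.3, -0.1, 0.5]
opening: 0.501
```

>>> {"fn": "play_rows", "kwargs": {
  "deltas": [
    [[0, 0, 0, 0, 0, 0, 0], [0, 0, 0, 0, 0, 0, 0]]
  ]
}}

```text
clock: 17.4
tool_pos: [0.6221, -0.1069, 0.1925]
eef_rot: [1.0, -0.003, 0.0, -0.006]
contact_force: [-0.1, -0.1, -1.1]
opening: 0.497
```

```bash
python3 - <<'E'
from h import *
import cv2
for n in('side',): cv2.imwrite(f'pics/{n}d.png',cv2.cvtColor(vision.snapshot(n),cv2.COLOR_RGB2BGR))
to([.6198,-.1058,.0694])
a=cv2.imread('pics/sided.png')
cv2.imwrite('pics/d.png',np.vstack([cv2.resize(cv2.imread(f'pics/side{k}.png')[225:315,230:400],None,fx=3,fy=3,interpolation=cv2.INTER_CUBIC) for k in '0d']))
E
```

```text
t 17.45 pos [ 0.622  -0.1069  0.1923] F [-0.4103  1.2795 -0.6066] op 0.5005973935735636
shift [-0.0075  0.0009  0.4096] turn [-0.0036 -0.0001 -0.0002]
```

View pics/d.png

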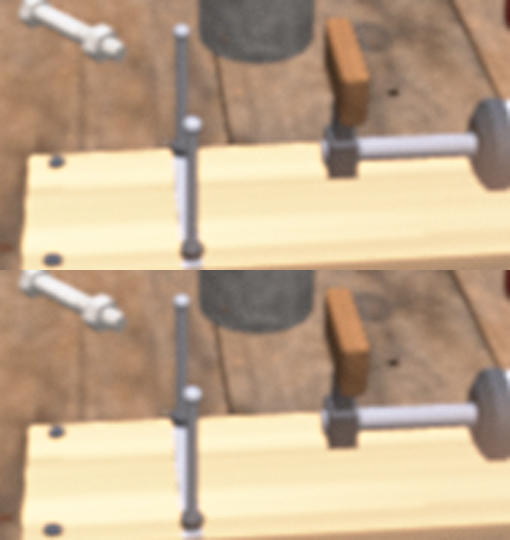

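View pics/sided.png

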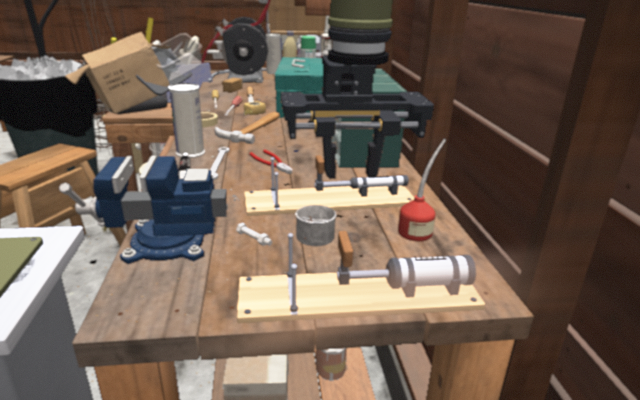

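The before and after crops match: the thick grip is home, the thin gauge is where it was, and the gripper is well clear.

```bash
python3 -c "
from plant import r
print(r.finish_job())"
```

```text
the job is handed in; nothing more can be done
None
```

I pulled the thick gauge's grip out about 77 mm to its marker and held it for about 2.5 s. I then led it home at roughly 20–40 mm/s, released it there and rose straight up. I handed the job in at about 17.5 s.

**At the mark:** both cameras put the grip within about 1 mm of the post line. The tool stayed within 0.1 mm (x 0.5422–0.5423) through the hold, with about 12 N of spring pull.

**At release:** the tool was back at its starting x of 0.6198. The axial force had reversed against the stop, so the grip was home before I let go. The contact force then dropped to near zero, and the side view before and after matches for the thick grip. The thin gauge was never approached and looks unmoved.

**What disagreed:**
- **Fingertip height:** the side camera showed the fingertips about 30 mm higher than the reported tool height. I chose a grasp height that was safe either way, and the grip held firmly.
- **Sideways position:** the two cameras differed by about 8 mm in y on the thick gauge. This did not affect the pull distance.
- **Vertical load:** up to about 13 N of unexplained vertical force appeared during the pull. It was well under the limits.

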